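Twist a snug sample cup home in the shaker and snap its latch over

TASK

The sample cup with the blue lid sticks part-way out of the tight socket of the bench shaker. Work it down with a twisting motion under gentle pressure until it sits fully home, without pushing the shaker's floating head down onto its stops, then swing the red latch over the lid until it snaps past centre and stays shut. Leave the other things on the bench where they are.

Things in the scene. Friction and masses are not known exactly. Their poses are not given: they have to be found in the camera images.
- lid (a point): Centre of the ribbed blue lid of the steel sample cup: the place to grip. Lid 56 mm across, 24 mm high, fixed to the cup; its top is 12 mm above this point, the cup's foot 68 mm below. z is up. The loose cup (0.14 to 0.26 kg) stands upright in the socket, its yaw is random and does not matter.
- cup_foot (a point): Centre of the cup's underside; the cup body is 50 mm across, 56 mm long under the lid. It starts 13 to 19 mm above the socket's floor. Six sprung balls in the socket squeeze it: pushed straight down it slides only at some 35 to 60 N, but while it is turned (0.5 rad/s or more, either way, to and fro too) it sinks under a much smaller push and stays where it is left.
- seat (a point): Centre of the floor of the grey socket on the shaker's floating head, 66 mm above the bench when unloaded; z up, y towards the latch's pivot. Socket wall 76 mm across outside, 53 mm inside, 40 mm high. With the cup fully home its foot rests here, the lid's centre is 68 mm above, and lid and socket rim are 16 mm apart.
- shaker_head (a joint): How far the sprung head (metal plate with socket and latch) is pushed down on its rubber mounts, in m: 0 unloaded, stops at 0.008. It begins to sink at about 5 N of push, then 1 mm for each 3 N; 6.5 mm (about 25 N) counts as pushed onto the stops. It shows how hard the cup is pressed.
- latch (a joint): Angle of the red latch arm about its upright pivot, rad: 0 open (parked, as at the start), growing clockwise seen from above towards the cup; 1.5 shut, straight across the lid. A sprung cam resists with some 3 to 4 N at the knob up to 0.85 (centre), then snaps it shut. The arm, 14 mm wide, 9 mm thick, passes 3 mm above a seated lid, but runs into a lid that is not down.
- latch_pivot (a point): Point on the latch's upright pivot at mid-thickness of the arm: 74 mm from the socket's axis, 87.5 mm above the socket's floor. The pivot hub is 27 mm across, its top 10 mm above this point. z up; y points away from the socket.
- latch_knob (a point): Middle of the black upright knob at the latch's free end, 112 mm from the pivot: 15 to 17 mm across, 43 mm high, standing on the arm (this point is half-way up, 22 mm above the arm). Push it sideways. x points outward along the arm from pivot to knob, z up.
- vial_clear: Loose clear vial, 22 mm across, 52 mm high, standing; origin at its underside.
- vial_amber: Loose amber vial, 22 mm across, 52 mm high, standing; origin at its underside.
- red_dish: Loose covered petri dish with red medium, 91 mm across, 16 mm high; origin at its underside.
- pink_flask: Loose conical flask with pink contents, 67 mm across the foot, 115 mm high, standing; origin at its underside.
There are look-alikes about, which are no part of the job. Of the things like the part that bears lid, leave any that is brown, green or orange; of the rest the smaller one is meant.

How it is judged:
By the outcome, as a careful person would: the job done as asked, in the order asked, and still so for the second after the job is handed in, with the robot touching nothing.
It also fails if it takes over 64 s, if anything falls off the work surface, if the arm or the gripper's body presses on something with over 40 N, if the wrist force passes 120 N, or if a joint passes its speed limit or range.

ROBOT

A 7-joint arm with a two-finger parallel gripper is mounted at the origin on a cart in front of the work surface, level with it; the furniture and walls round the work are solid. World frame = base frame: x ahead of the robot, y to its left, z up, the work surface at z = 0. Lengths are in m, angles in rad, forces in N, time in s.
With the tool pointing down it reaches from about 0.35 to 0.9 m from the base axis. Payload 7.2 kg.
Tool frame: the origin (TCP) lies at the very end of the fingers, on their centre line; the grasp point (between the pads) lies 19 mm behind it; z points along the fingers, x is the direction in which the jaws open and shut, and the axes are right-handed (so a half turn about z gives the same grasp; the last joint's range is limited). The gripper opens to 85 mm and grips with 20 to 120 N. Pads are 22 mm wide; open, the fingers measure 114 mm over their backs; the gripper's body (76 mm by 85 mm) begins 54 mm behind the grasp point. The pads swing forward as they close: fully open they stand 13 mm farther back than shut.
Start: joints at [1.05, 0.411, -0.013, 1.596, 0.006, 1.134, -0.082], TCP at [0.273, -0.562, 0.206] pointing down, gripper open.
Joint ranges: [-2.95, 2.95], [-0.29, 1.99], [-1.47, 1.44], [0.14, 2.54], [-1.03, 4.17], [0.13, 1.85], [-2.86, 2.86]. Speed limits (rad/s): [2.39, 2.39, 3.01, 3.01, 3.14, 3.14, 3.14].

INTERFACE

Orientations are given as a rotation vector (axis times angle).
In Python, from cell import status, eyes, job gives the robot as it stands. The module is installed in compiled form; this text tells all that it offers.
- The arm moves only by the tool send_rows, never from a script. Its argument "commands" is a list of rows, each a list of 5 numbers: the shift along the world's x, y, z in mm, then the turn about the world's z in degrees, then the finger opening in mm, from 0 to 85.4. A call has 1 to 8 rows; each row shifts and turns the commanded pose from where the row before left it; what a row does not reach is not made up. A row lasts 1/12 s, in which the tool goes at most 41.7 mm and 7.16 degrees, less where a joint would pass 70% of its speed; a pose out of reach is approached as far as the arm can. A call is refused whole if a number of a shift passes 41.7 or a number of a turn 7.16, either way. A call with a gripper value outside its range is refused whole. The fingers move at their own pace and stop on an object; "squeeze" is the grip in N (left out, the last holds). Time passes only in rows, so rows that do not move let the fingers close. It gives the time, the measured TCP pose, the force and the opening at its end, in the units of the state.
- status.get_obs(): the state, without advancing time (a new reading comes with each control period).
- eyes.snapshot(name): name is "scene" or "side" or "wrist"; returns (picture, depth): 480x640x3 uint8, blue, green, red; 480x640 float32, m along the optical axis (not along the pixel's ray), 0 where there is no reading.
- eyes.camera_params(name): a dict with "fx", "fy", "cx", "cy" (pixels), "R" (3x3) and "t" (3): a world point X has camera coordinates R X + t. Camera axes: x right, y down, z forward; pixel columns grow to the right and rows downward; lengths in m; the calibration is good to about 2 mm. A picture is of the moment at which its call begins: read the wrist's pose just before it. camera_params takes no time and is no camera call; for the wrist camera it gives the pose at the moment of the call.
- job.close_job(): hands the job in, once; it reports no verdict.
Trained networks look in the newest picture that a camera, given by its name, has taken for a name from the list of things; names that differ only in an ending like _2 or _b are one class to them, and where a whole thing is asked for, a point or a joint stands for the part that bears it (a point fixed in the world has none). Each returns a list of dicts, best first, with "score" (0 to 1); they miss things now and then, are a little off and sometimes report something else, mostly with a low value. They report only what shows in the picture. A call takes as long as a camera call. They do not tell look-alikes from the thing itself.
- eyes.spot_in(camera, name): "position" ([column, row] in pixels, amid what is visible of it).
The state is a dict: "time_s": time; "q": joint angles; "dq": joint speeds; "joint_efforts": joint torques, N m; "eef_pos": TCP position; "tool_rot": TCP orientation; "ft_force": force on the tool from outside, world axes, zero at the start; "moment": the same for the moment, N m; "finger_gap": finger opening in m.
Only numpy, scipy, OpenCV 4.12 (cv2) and the standard library are available. Lean on these libraries where they do the work, as an engineer would, in place of code of your own. Each camera call takes 0.05 s, during which the arm holds its last target. There are 200 camera calls.

## Working session

There is one attempt and no reset: what is moved stays moved. The work goes in short steps, Python scripts to look and compute and a tool call to move; the robot and the scene stay as the last step left them, time stands still between calls to the robot, and variables do not carry over. Pictures are saved under pics/ and viewed, about 8 in all and at most 12, crops included, and the job is handed in when it is done.

Besides the shell and the picture viewer there is one more tool, called after "Request:" as name(argument=value, ...), one argument or row to a line, values as JSON. send_rows: Moves the arm, as the interface text tells. Its arguments: {"type":"object","properties":{"commands":{"type":"array"},"squeeze":{"type":"number"}},"required":["commands"]}

```bash
mkdir -p pics; cat > h.py <<'E'
import numpy as np, cv2
from cell import status, eyes, job
def pt(cam,d,u,v,r=2):
    P=eyes.camera_params(cam); u=int(round(u));v=int(round(v))
    w=d[max(v-r,0):v+r+1,max(u-r,0):u+r+1]; w=w[w>0]
    if len(w)==0: return None
    z=np.median(w); c=np.array([(u-P['cx'])/P['fx']*z,(v-P['cy'])/P['fy']*z,z])
    return np.asarray(P['R']).T@(c-np.asarray(P['t']))
def px(cam,X):
    P=eyes.camera_params(cam); c=np.asarray(P['R'])@np.asarray(X)+np.asarray(P['t'])
    return [round(float(P['fx']*c[0]/c[2]+P['cx'])),round(float(P['fy']*c[1]/c[2]+P['cy']))]
E
python3 - <<'E'
from h import *
np.set_printoptions(precision=3,suppress=True)
for c in ["scene","side"]:
    p,d=eyes.snapshot(c); cv2.imwrite(f"pics/{c}0.png",p); np.save(f"pics/{c}0.npy",d)
    for n in ["lid","latch_knob","latch_pivot","seat","shaker_head","pink_flask","red_dish","vial_clear","vial_amber"]:
        try:
            for r in eyes.spot_in(c,n)[:4]: print(c,n,np.round(r["position"]),round(r["score"],2),pt(c,d,*r["position"]))
        except Exception as e: print(n,e)
print(status.get_obs())
E
```

```text
scene lid [362. 344.] 0.98 [ 0.456 -0.519  0.091]
scene lid [335. 283.] 0.73 [ 0.466 -0.348  0.146]
scene lid [412. 355.] 0.68 [ 0.543 -0.608  0.1  ]
scene lid [351. 256.] 0.59 [ 0.598 -0.191  0.072]
scene latch_knob [337. 246.] 0.56 [ 0.598 -0.102  0.044]
scene latch_pivot [338. 297.] 0.66 [ 0.472 -0.357  0.102]
scene seat [340. 298.] 0.98 [ 0.477 -0.358  0.098]
scene shaker_head [336. 300.] 0.95 [ 0.465 -0.358  0.095]
scene pink_flask [411. 324.] 0.86 [ 0.615 -0.493  0.066]
scene red_dish [250. 213.] 0.63 [0.433 0.211 0.012]
scene vial_clear [267. 239.] 0.45 [0.427 0.043 0.024]
scene vial_amber [334. 297.] 0.59 [ 0.462 -0.353  0.103]
side lid [322. 199.] 0.9 [ 0.569 -0.548  0.09 ]
side lid [328. 262.] 0.89 [ 0.506 -0.132  0.066]
side lid [344. 204.] 0.67 [ 0.48  -0.302  0.164]
side lid [358. 201.] 0.53 [ 0.456 -0.785  0.007]
side latch_knob [323. 215.] 0.71 [ 0.531 -0.232  0.155]
side seat [338. 213.] 0.2 [ 0.492 -0.242  0.159]
side shaker_head [344. 227.] 0.91 [ 0.477 -0.284  0.102]
side pink_flask [304. 218.] 0.69 [ 0.617 -0.46   0.053]
side pink_flask [321. 308.] 0.43 [0.503 0.04  0.037]
side pink_flask [346. 225.] 0.17 [ 0.472 -0.285  0.108]
side red_dish [327. 382.] 0.9 [0.466 0.255 0.018]
side vial_clear [357. 319.] 0.77 [0.421 0.061 0.029]
side vial_amber [321. 308.] 0.72 [0.503 0.04  0.037]
{'time_s': 1.0, 'q': array([ 1.05 ,  0.411, -0.013,  1.596,  0.006,  1.134, -0.082]), 'dq': array([-0.002, -0.001, -0.   ,  0.001,  0.001, -0.002, -0.   ]), 'joint_efforts': array([ -0.   , -60.043,   0.681, -29.974,   0.014,   0.002,   0.   ]), 'eef_pos': array([ 0.273, -0.562,  0.206]), 'tool_rot': array([-2.663,  1.666, -0.   ]), 'ft_force': array([0.22 , 0.188, 0.353]), 'moment': array([-0.   ,  0.046, -0.02 ]), 'finger_gap': 0.08557098257218901}
```

View pics/scene0.png

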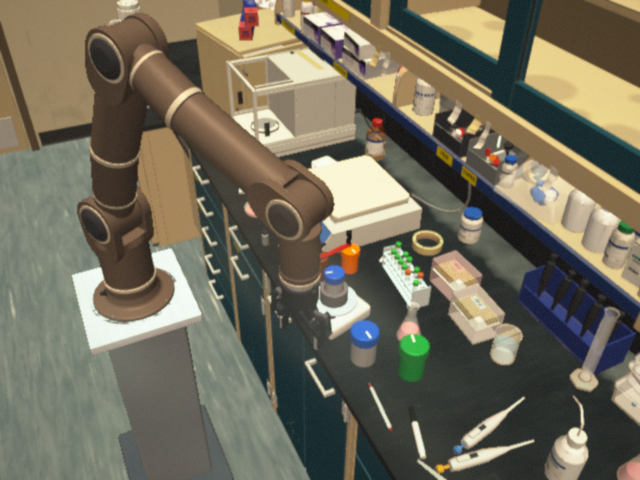

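View pics/side0.png

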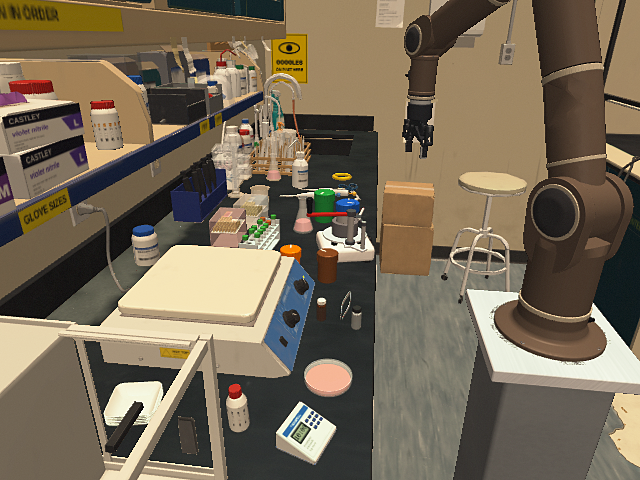

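The blue-lidded cups are at scene (335,275), in the shaker's socket, and (362,335), larger and free-standing. The green cup (412,355), orange cup (350,258) and brown cup (side 328,262) are excluded. The smaller blue one in the socket fits, and I'll confirm it with an enlarged crop.

```bash
python3 - <<'E'
from h import *
np.set_printoptions(precision=3,suppress=True)
a=cv2.imread("pics/scene0.png")[225:375,280:440]; b=cv2.imread("pics/side0.png")[175:275,290:390]
a=cv2.resize(a,(480,450),interpolation=cv2.INTER_CUBIC); b=cv2.resize(b,(320*450//320,450),interpolation=cv2.INTER_CUBIC)[:, :320] if 0 else cv2.resize(b,(320,320),interpolation=cv2.INTER_CUBIC)
b=cv2.copyMakeBorder(b,0,130,0,0,cv2.BORDER_CONSTANT)
cv2.imwrite("pics/crop1.png",np.hstack([a,b]))
for cam in ["scene","side"]:
    p=cv2.imread(f"pics/{cam}0.png"); d=np.load(f"pics/{cam}0.npy")
    P=eyes.camera_params(cam); v,u=np.mgrid[:480,:640]
    X=(np.stack([(u-P['cx'])/P['fx']*d,(v-P['cy'])/P['fy']*d,d],-1)-np.asarray(P['t']))@np.asarray(P['R'])
    h=cv2.cvtColor(p,cv2.COLOR_BGR2HSV).astype(int); H,S,V=h[...,0],h[...,1],h[...,2]
    roi=(X[...,0]>.35)&(X[...,0]<.62)&(X[...,1]>-.65)&(X[...,1]<-.15)&(d>0)
    for n,m in dict(blue=(abs(H-108)<12)&(S>120)&(X[...,2]>.08),red=((H<6)|(H>174))&(S>150)&(X[...,2]>.12)).items():
        k,l,s,c=cv2.connectedComponentsWithStats((m&roi).astype(np.uint8))
        for i in range(1,k):
            if s[i,4]>12:
                q=X[l==i]; print(cam,n,s[i],"med",np.median(q,0),"p5",np.percentile(q,5,0),"p95",np.percentile(q,95,0))
E
```

```text
scene blue [324 266  21  15 219] med [ 0.476 -0.328  0.161] p5 [ 0.452 -0.346  0.156] p95 [ 0.496 -0.303  0.166]
scene blue [350 320  30  28 594] med [ 0.471 -0.5    0.103] p5 [ 0.445 -0.526  0.085] p95 [ 0.505 -0.466  0.107]
scene red [321 243  29  16 126] med [ 0.517 -0.241  0.157] p5 [ 0.477 -0.252  0.152] p95 [ 0.561 -0.228  0.162]
side blue [336 198  24  14 247] med [ 0.476 -0.312  0.157] p5 [ 0.449 -0.502  0.095] p95 [ 0.501 -0.294  0.164]
side red [307 212  40   5 158] med [ 0.521 -0.234  0.158] p5 [ 0.475 -0.246  0.154] p95 [ 0.568 -0.221  0.161]
```

View pics/crop1.png

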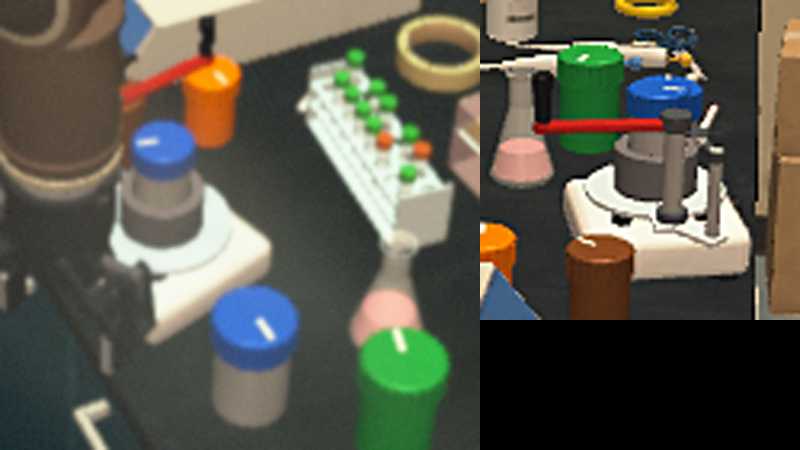

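The crop confirms it: the small blue cup is in the grey socket, about (0.475,-0.322). The latch arm is parked along +x, with the pivot near (0.468,-0.245) and the knob near (0.575,-0.225). I'm moving above it.

Request:
send_rows(
  commands=[
    [20,24,8,7,85],
    [25,30,8,7,85],
    [25,30,8,7,85],
    [25,30,8,7,85],
    [25,30,8,7,85],
    [25,30,8,7,85],
    [25,30,6,7,85],
    [20,24,0,7,85],
  ],
)

```text
time_s: 1.67
eef_pos: [0.4659, -0.3314, 0.2622]
tool_rot: [3.134, -0.208, 0.005]
ft_force: [0.8, -0.3, -0.6]
finger_gap: 0.0851
```

Request:
send_rows(
  commands=[
    [12,12,0,7,85],
    [0,0,0,1,85],
    [0,0,0,0,85],
  ],
)

```text
time_s: 1.92
eef_pos: [0.476, -0.3213, 0.2604]
tool_rot: [-3.142, -0.002, -0.0]
ft_force: [0.4, -0.4, -0.6]
finger_gap: 0.0849
```

```bash
cat > look.py <<'E'
from h import *
import sys
np.set_printoptions(precision=3,suppress=True)
cam,name=sys.argv[1:3]
o=status.get_obs(); P=eyes.camera_params(cam); p,d=eyes.snapshot(cam); cv2.imwrite(f"pics/{name}.png",p); np.save(f"pics/{name}.npy",d)
print(o['time_s'],o['eef_pos'],o['tool_rot'],o['ft_force'],o['q'][6])
v,u=np.mgrid[:480,:640]
X=(np.stack([(u-P['cx'])/P['fx']*d,(v-P['cy'])/P['fy']*d,d],-1)-np.asarray(P['t']))@np.asarray(P['R'])
h=cv2.cvtColor(p,cv2.COLOR_BGR2HSV).astype(int); H,S,V=h[...,0],h[...,1],h[...,2]
roi=(X[...,0]>.35)&(X[...,0]<.65)&(X[...,1]>-.44)&(X[...,1]<-.15)&(d>0)&(X[...,2]<.21)
for n,m in dict(blue=(abs(H-108)<12)&(S>120)&(X[...,2]>.08),red=((H<8)|(H>172))&(S>130)&(X[...,2]>.12),knob=(V<70)&(X[...,2]>.165)).items():
    k,l,s,c=cv2.connectedComponentsWithStats((m&roi).astype(np.uint8))
    for i in range(1,k):
        if s[i,4]>25:
            q=X[l==i]; print(cam,n,s[i],"med",np.median(q,0),"p3",np.percentile(q,3,0),"p97",np.percentile(q,97,0))
            if n=="blue":
                t=q[q[:,2]>np.percentile(q[:,2],90)-.004]; print("top centre",cv2.minEnclosingCircle(t[:,:2].astype(np.float32)),np.median(t[:,2]))
E
python3 look.py wrist w1; python3 look.py scene s1
```

```text
1.9167 [ 0.476 -0.321  0.26 ] [-3.142 -0.002 -0.   ] [ 0.444 -0.446 -0.582] 0.41274738384605525
wrist blue [ 287  194   71   71 3566] med [ 0.476 -0.319  0.161] p3 [ 0.452 -0.343  0.158] p97 [ 0.498 -0.295  0.162]
top centre ((0.4747719466686249, -0.31977927684783936), 0.02794002927839756) 0.1606823608708916
wrist red [ 311   93  144   48 2654] med [ 0.518 -0.237  0.157] p3 [ 0.472 -0.249  0.155] p97 [ 0.56  -0.224  0.159]
wrist knob [444  82  44  31 943] med [ 0.562 -0.228  0.199] p3 [ 0.557 -0.235  0.169] p97 [ 0.572 -0.221  0.201]
1.9667 [ 0.475 -0.323  0.26 ] [ 3.141 -0.005 -0.001] [-0.241 -0.093 -0.64 ] 0.411306870246292
scene blue [324 266  21  14 207] med [ 0.477 -0.328  0.161] p3 [ 0.452 -0.349  0.157] p97 [ 0.497 -0.301  0.166]
top centre ((0.4761868119239807, -0.32607975602149963), 0.028203202411532402) 0.16192440393820484
scene red [320 243  31  17 150] med [ 0.515 -0.241  0.157] p3 [ 0.474 -0.253  0.152] p97 [ 0.564 -0.229  0.162]
scene knob [347 231   4  12  41] med [ 0.563 -0.234  0.19 ] p3 [ 0.557 -0.239  0.17 ] p97 [ 0.569 -0.226  0.206]
```

View pics/w1.png

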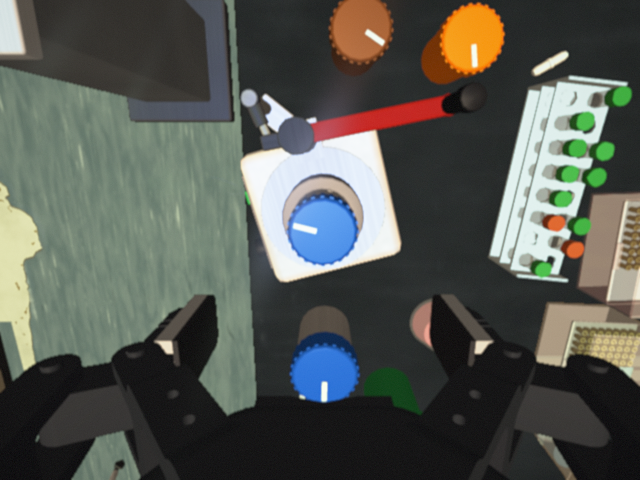

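Wrist view: small lid at (322,230), pivot at (297,135), knob at (467,97), and the way down is clear. The lid's top is at z 0.161, as expected. Descending.

Request:
send_rows(
  commands=[
    [0,1,-20,0,85],
    [0,0,-25,0,85],
    [0,0,-25,0,85],
    [0,0,-25,0,85],
    [0,0,-22,0,85],
    [0,0,-17,0,85],
    [0,0,0,0,85],
  ],
)

```text
time_s: 2.6
eef_pos: [0.4721, -0.3215, 0.1227]
tool_rot: [-3.139, 0.008, 0.009]
ft_force: [-0.4, 1.1, -0.9]
finger_gap: 0.0849
```

Request:
send_rows(
  commands=[
    [0,0,0,0,50],
    [0,0,0,0,45],
    [0,0,0,0,45],
    [0,0,0,0,45],
    [0,0,0,0,45],
  ],
  squeeze=50,
)

```text
time_s: 3.02
eef_pos: [0.4759, -0.3224, 0.1279]
tool_rot: [3.139, -0.003, 0.003]
ft_force: [-0.6, -3.7, 2.7]
finger_gap: 0.053
```

Request:
send_rows(
  commands=[
    [0,0,0,4,45],
    [0,0,-1,6,45],
    [0,0,-1,6,45],
    [0,0,-1,6,45],
  ],
)

```text
time_s: 3.35
eef_pos: [0.4759, -0.3216, 0.1246]
tool_rot: [3.082, 0.603, 0.002]
ft_force: [-0.8, 0.2, 6.6]
finger_gap: 0.0531
```

Request:
send_rows(
  commands=[
    [0,0,-1,6,45],
    [0,0,-1,6,45],
    [0,0,-1,6,45],
    [0,0,-1,6,45],
  ],
)

```text
time_s: 3.68
eef_pos: [0.4764, -0.3217, 0.121]
tool_rot: [2.888, 1.23, 0.003]
ft_force: [-0.4, -0.3, 7.3]
finger_gap: 0.0527
```

```bash
python3 look.py wrist w2; python3 look.py side d2
```

```text
3.6833 [ 0.476 -0.322  0.121] [2.888 1.23  0.003] [-0.386 -0.32   7.349] 1.0789827460287116
wrist blue [  259   229   131   133 12636] med [ 0.473 -0.316  0.153] p3 [ 0.45  -0.343  0.143] p97 [ 0.497 -0.295  0.154]
top centre ((0.4750707447528839, -0.32027220726013184), 0.028412343934178352) 0.15280296831804835
wrist blue [105 407  17  18  43] med [ 0.441 -0.369  0.205] p3 [ 0.44  -0.37   0.201] p97 [ 0.441 -0.368  0.208]
top centre ((0.4406853914260864, -0.3689396381378174), 0.0011416762135922909) 0.20556337249411671
wrist blue [143 411  27  34  59] med [ 0.452 -0.363  0.204] p3 [ 0.451 -0.365  0.199] p97 [ 0.453 -0.362  0.21 ]
top centre ((0.45151668787002563, -0.3635937571525574), 0.0011493981583043933) 0.20794419959767008
wrist red [ 444  155  196  171 8579] med [ 0.512 -0.238  0.156] p3 [ 0.472 -0.25   0.153] p97 [ 0.559 -0.226  0.157]
wrist knob [ 392  297  170  145 8567] med [ 0.503 -0.288  0.203] p3 [ 0.487 -0.305  0.17 ] p97 [ 0.52  -0.273  0.209]
wrist knob [236 299  21  79 939] med [ 0.457 -0.339  0.178] p3 [ 0.449 -0.347  0.166] p97 [ 0.465 -0.333  0.187]
wrist knob [  84  306  155  136 7631] med [ 0.443 -0.35   0.203] p3 [ 0.428 -0.366  0.185] p97 [ 0.451 -0.334  0.209]
3.7333 [ 0.476 -0.322  0.121] [2.883 1.243 0.002] [-0.593 -0.865  6.336] 1.0867172134932028
side blue [336 201  20  12 126] med [ 0.477 -0.309  0.154] p3 [ 0.452 -0.345  0.143] p97 [ 0.5   -0.292  0.157]
top centre ((0.4706507921218872, -0.2948378622531891), 0.05312284082174301) 0.15530167637377684
side red [307 213  41   5 158] med [ 0.52  -0.233  0.156] p3 [ 0.472 -0.243  0.151] p97 [ 0.568 -0.222  0.16 ]
side knob [349 183  15  17 128] med [ 0.455 -0.344  0.197] p3 [ 0.433 -0.358  0.168] p97 [ 0.468 -0.334  0.209]
side knob [327 187  16  18 124] med [ 0.504 -0.29   0.199] p3 [ 0.489 -0.308  0.168] p97 [ 0.524 -0.274  0.209]
side knob [306 198   7  14  78] med [ 0.567 -0.224  0.187] p3 [ 0.56  -0.23   0.167] p97 [ 0.576 -0.218  0.202]
```

The lid has sunk 8 mm (top 0.161 to 0.153) and the head is barely pushed. Twisting back and continuing.

Request:
send_rows(
  commands=[
    [0,0,0,-5,45],
    [0,0,-1,-6,45],
    [0,0,-1,-6,45],
    [0,0,-1,-6,45],
    [0,0,-1,-6,45],
  ],
)

```text
time_s: 4.2
eef_pos: [0.4759, -0.3215, 0.1167]
tool_rot: [3.106, 0.457, 0.001]
ft_force: [-2.1, -1.1, 8.0]
finger_gap: 0.0527
```

Request:
send_rows(
  commands=[
    [0,0,-1,-6,45],
    [0,0,-0.7,-6,45],
    [0,0,-0.5,-6,45],
  ],
)

```text
time_s: 4.45
eef_pos: [0.4756, -0.3215, 0.1144]
tool_rot: [3.14, -0.035, 0.001]
ft_force: [-2.3, -1.0, 6.2]
finger_gap: 0.0529
```

Request:
send_rows(
  commands=[
    [0,0,-0.7,-6,45],
    [0,0,-0.7,-6,45],
    [0,0,-0.7,-6,45],
  ],
)

```text
time_s: 4.7
eef_pos: [0.4752, -0.3214, 0.1122]
tool_rot: [3.096, -0.526, 0.0]
ft_force: [-4.8, -1.8, 6.5]
finger_gap: 0.0529
```

Request:
send_rows(
  commands=[
    [0,0,-0.7,-6,45],
    [0,0,-0.7,-6,45],
  ],
)

```text
time_s: 4.87
eef_pos: [0.475, -0.3215, 0.111]
tool_rot: [3.024, -0.847, 0.0]
ft_force: [-5.4, -0.3, 10.4]
finger_gap: 0.0525
```

Request:
send_rows(
  commands=[
    [0,0,0,5,45],
    [0,0,-0.7,6,45],
    [0,0,-0.7,6,45],
    [0,0,-0.6,6,45],
  ],
)

```text
time_s: 5.2
eef_pos: [0.4757, -0.3221, 0.1097]
tool_rot: [3.132, -0.217, 0.003]
ft_force: [-3.3, -1.3, 14.2]
finger_gap: 0.053
```

```bash
python3 look.py wrist w3|grep -v knob; python3 look.py side d3|grep -v knob
```

```text
5.2 [ 0.476 -0.322  0.11 ] [ 3.132 -0.217  0.003] [-3.342 -1.282 14.238] 0.23327081009031322
wrist blue [  259   229   130   133 12601] med [ 0.477 -0.317  0.142] p3 [ 0.453 -0.342  0.132] p97 [ 0.499 -0.294  0.143]
top centre ((0.4758041501045227, -0.32011961936950684), 0.028413690626621246) 0.1417491432463321
wrist red [  260     0   326   143 14164] med [ 0.517 -0.237  0.154] p3 [ 0.471 -0.249  0.151] p97 [ 0.559 -0.226  0.155]
5.25 [ 0.476 -0.322  0.11 ] [ 3.133 -0.202  0.002] [-4.844 -0.222 13.679] 0.24111042437736355
side blue [335 206  19   7  93] med [ 0.485 -0.316  0.144] p3 [ 0.461 -0.34   0.137] p97 [ 0.503 -0.285  0.15 ]
top centre ((0.4700593054294586, -0.29525917768478394), 0.050186511129140854) 0.14439002820208685
side red [307 213  41   5 155] med [ 0.52  -0.233  0.154] p3 [ 0.472 -0.248  0.149] p97 [ 0.57  -0.221  0.158]
```

The force now rises at 3 N/mm, which is the head's own stiffness. The arm's top is 12.2 mm above the lid's top (12 mm nominal), so the cup is home. I'll do one last small twist at the same pressure, then unload and release.

Request:
send_rows(
  commands=[
    [0,0,-0.4,6,45],
    [0,0,0,6,45],
    [0,0,0,4,45],
  ],
)

```text
time_s: 5.55
eef_pos: [0.476, -0.3221, 0.1096]
tool_rot: [3.131, 0.223, 0.003]
ft_force: [-2.9, -0.7, 14.7]
finger_gap: 0.0528
```

Request:
send_rows(
  commands=[
    [0,0,0.8,0,45],
    [0,0,0.8,0,45],
    [0,0,0.8,0,45],
    [0,0,0,0,45],
  ],
)

```text
time_s: 5.88
eef_pos: [0.4758, -0.3221, 0.1115]
tool_rot: [3.132, 0.217, 0.002]
ft_force: [-3.3, -2.0, 9.0]
finger_gap: 0.0529
```

Request:
send_rows(
  commands=[
    [0,0,0,0,60],
    [0,0,0,0,80],
    [0,0,0,0,85],
    [0,0,0,0,85],
  ],
)

```text
time_s: 6.22
eef_pos: [0.4755, -0.3207, 0.1096]
tool_rot: [-3.134, -0.218, -0.0]
ft_force: [0.2, 0.4, -0.1]
finger_gap: 0.0848
```

Request:
send_rows(
  commands=[
    [0,0,10,0,85],
    [0,0,25,0,85],
    [0,0,30,0,85],
    [0,0,35,0,85],
    [0,0,35,0,85],
    [0,0,20,0,85],
    [0,0,0,0,40],
    [0,0,0,0,10],
  ],
)

```text
time_s: 6.88
eef_pos: [0.4761, -0.3212, 0.2665]
tool_rot: [3.132, 0.218, 0.004]
ft_force: [-0.4, 0.2, -0.7]
finger_gap: 0.0637
```

```bash
python3 look.py wrist w4; python3 - <<'E'
from h import *
for n in ["latch_knob","latch_pivot"]:
    d=np.load("pics/w4.npy")
    for r in eyes.spot_in("wrist",n)[:2]: print(n,r,pt("wrist",d,*r["position"]))
E
```

```text
6.8833 [ 0.476 -0.321  0.267] [3.132 0.218 0.004] [-0.388  0.215 -0.68 ] 0.5421488785405876
wrist blue [ 290  190   66   67 3085] med [ 0.476 -0.318  0.145] p3 [ 0.452 -0.343  0.143] p97 [ 0.498 -0.295  0.147]
top centre ((0.47497567534446716, -0.3198576867580414), 0.02789163775742054) 0.14541908352458152
wrist red [ 326  113  138   27 2496] med [ 0.517 -0.237  0.157] p3 [ 0.472 -0.249  0.155] p97 [ 0.56  -0.224  0.159]
wrist knob [456 106  44  29 887] med [ 0.562 -0.228  0.199] p3 [ 0.557 -0.235  0.168] p97 [ 0.572 -0.22   0.201]
latch_knob {'position': [380.9, 128.8], 'score': 0.71} [ 0.50606218 -0.23841265  0.15499946]
latch_pivot {'position': [332.0, 161.3], 'score': 0.66} [ 0.47563047 -0.26968649  0.0623308 ]
```

View pics/w4.png

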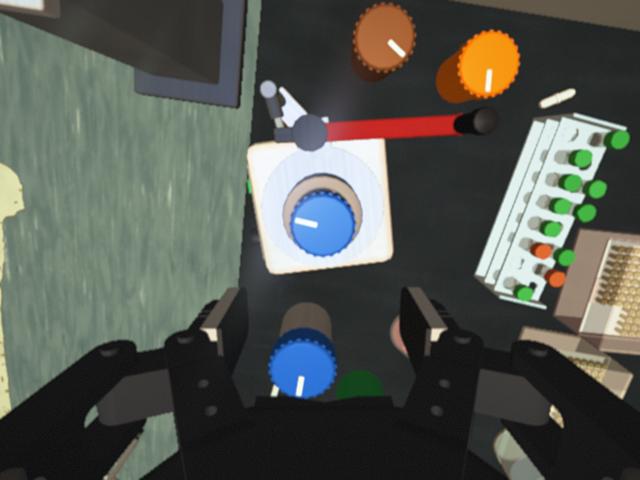

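Wrist view: the lid is down at (322,222), top 0.1454, with the arm's top at 0.157. The knob is at (482,121) and the pivot at (310,132). The pivot works out near (0.455,-0.254) with the arm at about 14°, so I'll go to the far side of the knob with closed fingers.

Request:
send_rows(
  commands=[
    [16,25,0,3,0],
    [25,35,0,3,0],
    [25,35,0,0,0],
    [15,25,0,0,0],
    [0,0,0,0,0],
    [0,0,-20,0,0],
    [0,0,-25,0,0],
    [0,0,-15,0,0],
  ],
)

```text
time_s: 7.7
eef_pos: [0.5533, -0.2029, 0.2013]
tool_rot: [-3.117, -0.382, 0.006]
ft_force: [-0.5, -0.8, -0.2]
finger_gap: -0.0001
```

```bash
python3 look.py wrist w5
```

```text
7.7 [ 0.553 -0.203  0.201] [-3.117 -0.382  0.006] [-0.543 -0.83  -0.168] 0.35358478666148113
wrist blue [ 143  328   68   40 1090] med [ 0.466 -0.296  0.143] p3 [ 0.45  -0.315  0.126] p97 [ 0.483 -0.292  0.147]
top centre ((0.4631960988044739, -0.3057979643344879), 0.021177012473344803) 0.1452360306309347
wrist blue [188 378  30  29 411] med [ 0.494 -0.33   0.146] p3 [ 0.485 -0.342  0.143] p97 [ 0.501 -0.318  0.147]
top centre ((0.49289870262145996, -0.3309376835823059), 0.016595903784036636) 0.14557550033432828
wrist red [ 176  275  132   26 2468] med [ 0.505 -0.238  0.157] p3 [ 0.469 -0.249  0.155] p97 [ 0.544 -0.226  0.159]
wrist red [340 284   6   9  29] med [ 0.57  -0.222  0.157] p3 [ 0.569 -0.224  0.153] p97 [ 0.572 -0.22   0.162]
```

View pics/w5.png

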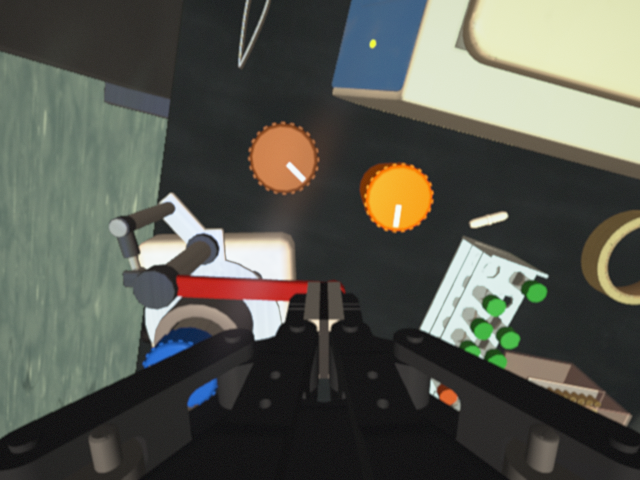

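The closed fingers are on the knob's far side, and the knob is hidden behind them at about (325,310). Descending to mid-knob height.

Request:
send_rows(
  commands=[
    [2,4,0,0,0],
    [0,0,-12,0,0],
    [0,0,-15,0,0],
    [0,0,0,0,0],
  ],
)

```text
time_s: 8.08
eef_pos: [0.5559, -0.1988, 0.1756]
tool_rot: [-3.117, -0.382, 0.004]
ft_force: [-0.7, 0.4, -0.5]
finger_gap: -0.0002
```

```bash
python3 - <<'E'
from h import *
o=status.get_obs(); p=o['eef_pos']; pv=np.array([.455,-.254]); v=p[:2]-pv
print(p,o['ft_force'],"r",np.hypot(*v),"ang",np.degrees(np.arctan2(v[1],v[0])))
r=.113; a0=np.arctan2(v[1],v[0]); prev=p[:2]
for k in range(1,24):
    a=a0-np.radians(5)*k; q=pv+r*np.array([np.cos(a),np.sin(a)]); print(k,round(np.degrees(a)),np.round((q-prev)*1000,1)); prev=q
E
```

```text
[ 0.55587427 -0.1988423   0.17561258] [-0.67912258  0.39571908 -0.48092175] r 0.11496951667642509 ang 28.669687788986682
1 24 [ 2.6 -9.8]
2 19 [ 3.6 -9.2]
3 14 [ 2.7 -9.5]
4 9 [ 1.9 -9.7]
5 4 [ 1.1 -9.8]
6 -1 [ 0.2 -9.9]
7 -6 [-0.7 -9.8]
8 -11 [-1.5 -9.7]
9 -16 [-2.4 -9.6]
10 -21 [-3.2 -9.3]
11 -26 [-4. -9.]
12 -31 [-4.8 -8.6]
13 -36 [-5.5 -8.2]
14 -41 [-6.2 -7.7]
15 -46 [-6.8 -7.1]
16 -51 [-7.4 -6.5]
17 -56 [-8.  -5.8]
18 -61 [-8.4 -5.1]
19 -66 [-8.8 -4.3]
20 -71 [-9.2 -3.6]
21 -76 [-9.5 -2.7]
22 -81 [-9.7 -1.9]
23 -86 [-9.8 -1.1]
```

Request:
send_rows(
  commands=[
    [2.6,-9.5,0,0,0],
    [3.3,-9.3,0,-5,0],
    [2.7,-9.5,0,-5,0],
    [1.9,-9.7,0,-5,0],
  ],
)

```text
time_s: 8.42
eef_pos: [0.5684, -0.2387, 0.1791]
tool_rot: [3.14, -0.036, 0.003]
ft_force: [0.7, -0.2, -0.5]
finger_gap: 0.0001
```

Request:
send_rows(
  commands=[
    [1.1,-9.8,0,-5,0],
    [0.2,-9.9,0,-5,0],
    [-0.7,-9.8,0,-5,0],
    [-1.5,-9.7,0,-5,0],
  ],
)

```text
time_s: 8.75
eef_pos: [0.5673, -0.278, 0.1791]
tool_rot: [3.087, -0.581, 0.004]
ft_force: [-0.1, 0.8, 0.5]
finger_gap: -0.0001
```

```bash
python3 look.py side d6; python3 look.py wrist w6
```

```text
8.75 [ 0.567 -0.278  0.179] [ 3.087 -0.581  0.004] [-0.137  0.806  0.455] -0.10830072706695171
side blue [336 204  19   8 102] med [ 0.484 -0.316  0.148] p3 [ 0.456 -0.344  0.141] p97 [ 0.503 -0.293  0.15 ]
top centre ((0.4753282070159912, -0.29563108086586), 0.050500426441431046) 0.14818343728079234
side red [307 212  41   5 160] med [ 0.521 -0.234  0.158] p3 [ 0.472 -0.248  0.153] p97 [ 0.57  -0.221  0.161]
side knob [306 197   7  16  82] med [ 0.567 -0.224  0.189] p3 [ 0.56  -0.23   0.168] p97 [ 0.576 -0.219  0.203]
8.8 [ 0.566 -0.281  0.179] [ 3.083 -0.594  0.003] [-0.706 -2.918 -0.404] -0.11273758862101897
wrist blue [ 173  312   89   42 1306] med [ 0.482 -0.297  0.142] p3 [ 0.46  -0.315  0.127] p97 [ 0.502 -0.292  0.147]
top centre ((0.47469964623451233, -0.30233216285705566), 0.021994389593601227) 0.14509453468161143
wrist blue [194 378  24  20 264] med [ 0.463 -0.335  0.146] p3 [ 0.454 -0.34   0.144] p97 [ 0.47  -0.33   0.147]
top centre ((0.4621390104293823, -0.3329602777957916), 0.01037352904677391) 0.14580795259785656
wrist red [277 162  23  23 138] med [ 0.571 -0.224  0.158] p3 [ 0.567 -0.232  0.155] p97 [ 0.573 -0.22   0.192]
wrist red [ 131  182  134  104 3613] med [ 0.51  -0.238  0.158] p3 [ 0.47  -0.249  0.155] p97 [ 0.547 -0.227  0.159]
wrist knob [255 164  41  42 892] med [ 0.567 -0.225  0.2  ] p3 [ 0.559 -0.233  0.187] p97 [ 0.574 -0.22   0.201]
```

The latch didn't follow: the knob is still at (0.567,-0.225) although the tool has gone past. I'll look at the picture.

```bash
python3 - <<'E'
import cv2,numpy as np
a=cv2.resize(cv2.imread("pics/w6.png"),(480,360)); b=cv2.resize(cv2.imread("pics/d6.png")[160:260,280:370],(320,356),interpolation=cv2.INTER_CUBIC)
cv2.imwrite("pics/c6.png",np.hstack([a,cv2.copyMakeBorder(b,0,4,0,0,cv2.BORDER_CONSTANT)]))
E
```

```text
(no output)
```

View pics/c6.png

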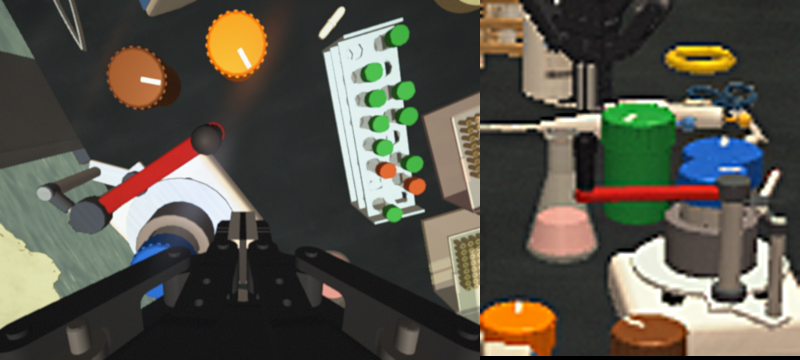

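```bash
python3 - <<'E'
from h import *
np.set_printoptions(precision=3,suppress=True)
o=status.get_obs(); print(o['eef_pos'],px("side",o['eef_pos']),px("side",o['eef_pos']+[0,0,.03]))
d=np.load("pics/d6.npy")
for v in range(172,204,2): print(v,pt("side",d,308,v,0),pt("side",d,310,v,0))
E
```

```text
[ 0.566 -0.279  0.179] [312, 200] [312, 189]
172 [ 0.577 -0.271  0.26 ] [ 0.571 -0.269  0.26 ]
174 [ 0.577 -0.272  0.254] [ 0.572 -0.271  0.254]
176 [ 0.577 -0.268  0.249] [ 0.571 -0.267  0.25 ]
178 [ 0.577 -0.268  0.244] [ 0.571 -0.265  0.245]
180 [ 0.577 -0.273  0.237] [ 0.571 -0.269  0.238]
182 [ 0.578 -0.275  0.231] [ 0.571 -0.267  0.233]
184 [ 0.577 -0.274  0.226] [ 0.571 -0.265  0.229]
186 [ 0.577 -0.271  0.221] [ 0.571 -0.27   0.221]
188 [ 0.577 -0.271  0.215] [ 0.571 -0.268  0.216]
190 [ 0.577 -0.273  0.209] [ 0.571 -0.265  0.212]
192 [ 0.653 -0.801  0.029] [ 0.645 -0.797  0.03 ]
194 [ 0.651 -0.787  0.025] [ 0.645 -0.795  0.023]
196 [ 0.652 -0.79   0.016] [ 0.643 -0.783  0.019]
198 [ 0.57  -0.224  0.203] [ 0.565 -0.226  0.203]
200 [ 0.57  -0.22   0.199] [ 0.565 -0.226  0.197]
202 [ 0.57  -0.223  0.192] [ 0.564 -0.22   0.194]
```

The side depth shows the real fingertips at z≈0.207, about 28 mm above the reported TCP. The fingers passed just over the knob's top (0.201), and nothing was touched. I'm going back round the far side and will work 28–30 mm lower.

Request:
send_rows(
  commands=[
    [0,0,20,5,0],
    [0,20,0,6,0],
    [0,25,0,6,0],
    [-3,25,0,6,0],
    [-6,12,0,6,0],
    [0,0,-10,6,0],
    [0,0,-10,0,0],
    [0,0,0,0,0],
  ],
)

```text
time_s: 9.52
eef_pos: [0.5567, -0.1945, 0.1763]
tool_rot: [-3.118, -0.379, 0.003]
ft_force: [-0.1, -0.7, -1.6]
finger_gap: 0.0005
```

Request:
send_rows(
  commands=[
    [0,0,-10,0,0],
    [0,0,-10,0,0],
    [0,0,-10,0,0],
    [0,0,-3,0,0],
    [0,0,0,0,0],
  ],
)

```text
time_s: 9.93
eef_pos: [0.5566, -0.1943, 0.1431]
tool_rot: [-3.117, -0.38, 0.004]
ft_force: [0.0, -0.2, 0.4]
finger_gap: -0.0001
```

```bash
python3 - <<'E'
from h import *
np.set_printoptions(precision=3,suppress=True)
o=status.get_obs(); c=px("side",o['eef_pos']+[0,0,.03]);print(o['eef_pos'],o['ft_force'],c)
p,d=eyes.snapshot("side"); cv2.imwrite("pics/d7.png",p)
for v in range(c[1]-12,c[1]+16,2): print(v,[pt("side",d,c[0]+k,v,0) for k in (-4,0)])
E
python3 look.py wrist w7 | grep -v blue
```

```text
[ 0.557 -0.194  0.143] [ 0.027 -0.193  0.407] [312, 213]
201 [array([ 0.564, -0.181,  0.21 ]), array([ 0.555, -0.186,  0.208])]
203 [array([ 0.565, -0.186,  0.203]), array([ 0.555, -0.189,  0.202])]
205 [array([ 0.565, -0.187,  0.197]), array([ 0.554, -0.185,  0.198])]
207 [array([ 0.565, -0.189,  0.191]), array([ 0.555, -0.187,  0.192])]
209 [array([ 0.565, -0.186,  0.187]), array([ 0.554, -0.185,  0.188])]
211 [array([ 0.565, -0.188,  0.18 ]), array([ 0.554, -0.183,  0.183])]
213 [array([ 0.566, -0.196,  0.172]), array([ 0.554, -0.186,  0.176])]
215 [array([ 0.569, -0.219,  0.157]), array([ 0.56 , -0.226,  0.155])]
217 [array([ 0.605, -0.468,  0.054]), array([ 0.61 , -0.598,  0.004])]
219 [array([ 0.605, -0.466,  0.048]), array([ 0.607, -0.577,  0.005])]
221 [array([ 0.606, -0.472,  0.039]), array([ 0.604, -0.558,  0.005])]
223 [array([ 0.605, -0.467,  0.034]), array([ 0.603, -0.545,  0.002])]
225 [array([ 0.604, -0.456,  0.031]), array([ 0.599, -0.52 ,  0.005])]
227 [array([ 0.604, -0.458,  0.023]), array([ 0.593, -0.473,  0.018])]
9.9833 [ 0.557 -0.194  0.144] [-3.118 -0.381  0.0
[... 252 characters left out ...]
[ 0.536 -0.225  0.157]
wrist knob [308 281  32  40 384] med [ 0.554 -0.183  0.192] p3 [ 0.553 -0.184  0.172] p97 [ 0.556 -0.183  0.206]
wrist knob [285 293  26  30 485] med [ 0.546 -0.19   0.189] p3 [ 0.543 -0.191  0.176] p97 [ 0.549 -0.184  0.209]
wrist knob [339 293  27  31 493] med [ 0.565 -0.185  0.189] p3 [ 0.561 -0.186  0.176] p97 [ 0.568 -0.18   0.209]
wrist knob [318 332   2  42  45] med [ 0.556 -0.195  0.206] p3 [ 0.554 -0.203  0.205] p97 [ 0.558 -0.188  0.209]
wrist knob [328 332   2  42  46] med [ 0.559 -0.195  0.206] p3 [ 0.557 -0.202  0.205] p97 [ 0.561 -0.187  0.209]
wrist knob [317 377  14  25 273] med [ 0.563 -0.219  0.193] p3 [ 0.561 -0.221  0.184] p97 [ 0.566 -0.218  0.199]
```

The tips are now at z≈0.172, beside the knob. Pushing.

Request:
send_rows(
  commands=[
    [2.2,-9.5,0,0,0],
    [2.5,-9.5,0,0,0],
    [2.9,-9.4,0,-5,0],
    [2.3,-9.6,0,-5,0],
    [1.5,-9.8,0,-5,0],
  ],
)

```text
time_s: 10.45
eef_pos: [0.5689, -0.2423, 0.1451]
tool_rot: [-3.14, 0.035, 0.001]
ft_force: [-3.4, 4.4, 2.3]
finger_gap: 0.0005
```

```bash
python3 look.py side d8 | grep -v blue
```

```text
10.45 [ 0.569 -0.242  0.145] [-3.14   0.035  0.001] [-3.405  4.385  2.276] 0.1451813697950728
top centre ((0.4739822447299957, -0.29731184244155884), 0.053642693907022476) 0.14813037328582837
top centre ((0.4845800995826721, -0.29955625534057617), 0.015038404613733292) 0.13030908137980332
side red [308 209  39   6 154] med [ 0.522 -0.252  0.158] p3 [ 0.474 -0.26   0.152] p97 [ 0.572 -0.244  0.162]
side knob [311 194   4  14  40] med [ 0.561 -0.238  0.195] p3 [ 0.558 -0.257  0.167] p97 [ 0.565 -0.234  0.21 ]
```

The latch is following, with 4–5 N at the knob. Continuing along the arc.

Request:
send_rows(
  commands=[
    [0.5,-9.8,0,-5,0],
    [-0.4,-9.9,0,-5,0],
    [-1.2,-9.8,0,-5,0],
    [-2.0,-9.7,0,-5,0],
    [-2.8,-9.4,0,-5,0],
  ],
)

```text
time_s: 10.92
eef_pos: [0.5631, -0.291, 0.1449]
tool_rot: [-3.059, 0.711, 0.0]
ft_force: [0.1, 3.3, 0.1]
finger_gap: -0.0
```

Request:
send_rows(
  commands=[
    [-3.6,-9.2,0,-5,0],
    [-4.4,-8.8,0,-5,0],
    [-5.2,-8.4,0,-5,0],
    [-5.8,-7.9,0,-5,0],
    [-6.5,-7.4,0,-5,0],
  ],
)

```text
time_s: 11.33
eef_pos: [0.5373, -0.3342, 0.145]
tool_rot: [2.832, -1.358, 0.002]
ft_force: [-0.9, 0.4, 0.5]
finger_gap: -0.0002
```

```bash
python3 look.py side d9; python3 look.py wrist w9
```

```text
11.3333 [ 0.537 -0.334  0.145] [ 2.832 -1.358  0.002] [-0.903  0.367  0.479] -0.47550863838831
side blue [335 204  13  15 126] med [ 0.489 -0.301  0.142] p3 [ 0.471 -0.335  0.126] p97 [ 0.503 -0.292  0.151]
top centre ((0.47946086525917053, -0.2955746650695801), 0.05140761286020279) 0.14826508061664492
side red [341 199  10  11  52] med [ 0.478 -0.316  0.16 ] p3 [ 0.465 -0.356  0.157] p97 [ 0.492 -0.28   0.163]
side knob [324 185   5  11  51] med [ 0.534 -0.327  0.195] p3 [ 0.528 -0.331  0.18 ] p97 [ 0.54  -0.321  0.209]
side knob [341 184   6  14  72] med [ 0.487 -0.353  0.188] p3 [ 0.48  -0.362  0.167] p97 [ 0.493 -0.349  0.203]
11.3833 [ 0.536 -0.336  0.145] [ 2.825 -1.369  0.001] [-1.628 -1.223 -0.1  ] -0.4799509023566836
wrist blue [ 182  285  104   55 3528] med [ 0.494 -0.31   0.145] p3 [ 0.475 -0.333  0.128] p97 [ 0.503 -0.295  0.147]
top centre ((0.5016273260116577, -0.30713292956352234), 0.03450743481516838) 0.1455047657896556
wrist blue [207 378  10   9  55] med [ 0.452 -0.325  0.146] p3 [ 0.448 -0.328  0.143] p97 [ 0.455 -0.323  0.147]
top centre ((0.4515959918498993, -0.32457083463668823), 0.004423593170940876) 0.14570350783145616
wrist red [  97  299  111   55 2755] med [ 0.467 -0.281  0.157] p3 [ 0.457 -0.303  0.153] p97 [ 0.477 -0.261  0.159]
wrist knob [319 283  10  38 340] med [ 0.544 -0.329  0.195] p3 [ 0.543 -0.33   0.177] p97 [ 0.545 -0.328  0.207]
wrist knob [284 293  25  29 453] med [ 0.535 -0.324  0.191] p3 [ 0.533 -0.326  0.178] p97 [ 0.54  -0.321  0.209]
wrist knob [339 294  25  28 449] med [ 0.548 -0.34   0.19 ] p3 [ 0.546 -0.342  0.179] p97 [ 0.55  -0.334  0.209]
wrist knob [328 332   2  42  44] med [ 0.536 -0.338  0.207] p3 [ 0.53  -0.343  0.206] p97 [ 0.542 -0.333  0.208]
wrist knob [319 335   1  39  39] med [ 0.533 -0.336  0.207] p3 [ 0.528 -0.34   0.206] p97 [ 0.539 -0.332  0.208]
```

The latch snapped shut: the knob is at (0.487,-0.355), in line with the shut direction. Backing off and checking.

Request:
send_rows(
  commands=[
    [8,8,0,0,0],
    [8,8,15,0,0],
    [10,10,30,0,0],
    [0,10,35,0,0],
    [0,20,35,0,0],
    [0,20,25,0,0],
    [0,0,0,0,0],
    [0,0,0,0,0],
  ],
)

```text
time_s: 12.1
eef_pos: [0.5657, -0.2539, 0.2869]
tool_rot: [-2.839, 1.343, -0.007]
ft_force: [-0.1, 0.3, -0.2]
finger_gap: -0.0005
```

```bash
python3 look.py scene s10; python3 look.py side d10; python3 look.py wrist w10; python3 -c "
import cv2,numpy as np
a=cv2.resize(cv2.imread('pics/w10.png'),(480,360)); b=cv2.resize(cv2.imread('pics/d10.png')[160:260,280:370],(320,360),interpolation=cv2.INTER_CUBIC)
cv2.imwrite('pics/c10.png',np.hstack([a,b]))"
```

```text
12.1 [ 0.566 -0.254  0.287] [-2.839  1.343 -0.007] [-0.074  0.331 -0.171] -0.5889249886409464
scene blue [324 273  16  12  82] med [ 0.463 -0.333  0.145] p3 [ 0.449 -0.349  0.141] p97 [ 0.476 -0.305  0.149]
top centre ((0.4657004475593567, -0.3283626437187195), 0.022995667532086372) 0.14635737111018332
scene red [317 260  29  24 137] med [ 0.47  -0.305  0.157] p3 [ 0.456 -0.36   0.152] p97 [ 0.483 -0.264  0.162]
12.15 [ 0.564 -0.255  0.285] [-2.838  1.347 -0.002] [ 0.5   -0.731 -0.786] -0.5890864980017566
side blue [335 204  13  15 127] med [ 0.489 -0.3    0.142] p3 [ 0.471 -0.335  0.126] p97 [ 0.503 -0.292  0.151]
top centre ((0.47955000400543213, -0.2939426302909851), 0.0503021739423275) 0.14821077302326574
side red [341 199  10  11  52] med [ 0.478 -0.316  0.16 ] p3 [ 0.465 -0.354  0.157] p97 [ 0.492 -0.278  0.161]
side knob [341 184   6  14  72] med [ 0.487 -0.353  0.187] p3 [ 0.48  -0.361  0.167] p97 [ 0.494 -0.349  0.203]
12.2 [ 0.564 -0.256  0.284] [ 2.836 -1.35  -0.001] [ 0.206  0.052 -0.288] -0.5893198863550583
wrist red [255 309  30  22 357] med [ 0.464 -0.272  0.158] p3 [ 0.456 -0.283  0.155] p97 [ 0.471 -0.261  0.159]
```

View pics/c10.png

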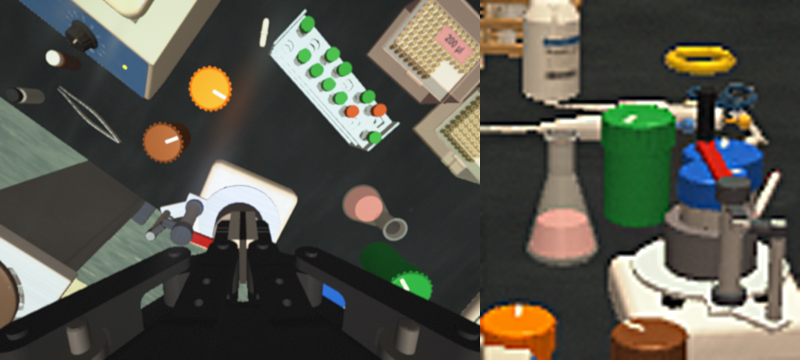

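The latch lies across the lid (side crop, red arm at (715,160), knob at (706,115)). The lid is level and down, nothing else has moved, and the robot is clear.

```bash
python3 -c "
from cell import job; print(job.close_job())"
```

```text
the job is handed in; nothing more can be done
None
```

The job is done and handed in at about 12 s: the small blue-lidded cup is fully home and the red latch is snapped shut across it.

- **Cup:** I twisted it to and fro under 6–15 N, with about 3 mm of head travel, well short of the stops. After release the lid's top was at z 0.145–0.146 (0.146 nominal). It sat 11.6–12.2 mm below the top of the latch arm (12 nominal).
- **Latch:** My first push passed just over the knob without touching it, because the fingertips sat about 28 mm higher than the reported tool point. The second push, 30 mm lower, took about 3–5 N. The latch snapped shut and was still shut after I backed away, with the knob at (0.487, -0.355), in line with the shut direction.
- **Surroundings:** The last side and wrist views show the nearby vials, flask, jars and look-alike cups standing. I did not remeasure the positions of the loose items. The red dish was not in those views, and the arm never went near it. Wrist force was near zero at the end.

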